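Vent the leak-test pot and take its lid off

ROBOT

A 6-joint arm with a two-finger parallel gripper is mounted at the origin on the work surface. World frame = base frame: x ahead of the robot, y to its left, z up, the work surface at z = 0. Lengths are in m, angles in degrees, forces in N, time in s.
With the tool pointing down it reaches from about 0.375 to 0.9 m from the base axis. Payload 3.1 kg.
Tool frame: the origin (TCP) lies between the finger pads; the fingertips stand 11 mm ahead of it and the grasp point (between the pads) lies 8 mm behind it; x points along the fingers, y is the direction in which the jaws open and shut, and the axes are right-handed (so a half turn about x gives the same grasp; the last joint's range is limited). The gripper opens to 87 mm and grips with 3 to 60 N. Pads are 19 mm wide; open, the fingers measure 117 mm over their backs; the gripper's body (75 mm by 190 mm) begins 51 mm behind the grasp point.
Start: joints at [60.418, 30.224, 82.088, -0, 67.689, -10.227], TCP at [0.207, 0.59, 0.234] pointing down, gripper open.
Joint ranges: [-176.69, 176.69], [-43.24, 126.21], [12.49, 139.97], [-82, 262], [0, 151.66], [-163.58, 163.58]. Speed limits (degrees/s): [159.86, 159.86, 180, 180, 180, 180].

INTERFACE

Orientations are given as a 3x3 rotation matrix whose columns are the frame's x, y, z axes.
In Python, from rig import bot gives the robot as it stands.
- The arm moves only by the shell command python3 -m inch 'ROWS' [OPENING]. ROWS is a JSON object of lists of equal length, an entry for each row: "dp": the shift along the tool's x, y, z in mm, a list of three; "yaw": the turn about the tool's x in degrees. In form: {"dp": [[tx, ty, tz], ...], "yaw": [yaw, ...]}. A call has 1 to 20 rows; each row shifts and turns the commanded pose from where the row before left it, along the tool's axes as they then stand; what a row does not reach is not made up. A row lasts 1/12 s, in which the tool goes at most 41.7 mm and 7.16 degrees, less where a joint would pass 70% of its speed; a pose out of reach is approached as far as the arm can. A call is refused whole if a number of a shift passes 41.7 or a number of a turn 7.16, either way. A call with a gripper value outside its range is refused whole. OPENING is the finger opening in mm, from 0 to 87, set as the call begins (- or left out, the last holds). The fingers move at their own pace and stop on an object; the grip force is fixed at half the most. Time passes only in rows, so rows that do not move let the fingers close. It gives the time, the measured TCP pose, the force and the opening at its end, in the units of the state.
- bot.read_state(): the state, without advancing time (a new reading comes with each control period).
- bot.capture(name): name is "side" or "top" or "wrist"; returns a dict with "color" (480x640x3 uint8, red, green, blue), "intrinsics" (3x3 intrinsics, pixels), "pose" (4x4, takes a point from camera to world coordinates). Camera axes: x right, y down, z forward; pixel columns grow to the right and rows downward; lengths in m; the calibration is good to about 2 mm. The wrist camera is an equidistant fisheye: a pixel r from the principal point sees the ray r / f radians off the axis. A picture is of the moment at which its call begins. There is no depth.
- bot.hand_in(): hands the job in, once; it reports no verdict.
The state is a dict: "time_s": time; "joint_positions": joint angles; "qvel": joint speeds; "tau": joint torques, N m; "position": TCP position; "tcp_rot": TCP orientation; "force": force on the tool from outside, world axes, zero at the start; "moment": the same for the moment, N m; "opening": opening from 0.0 (shut) to 1.0 (fully open).
Only numpy, scipy, OpenCV 4.12 (cv2) and the standard library are available. Lean on these libraries where they do the work, as an engineer would, in place of code of your own. Each camera call takes 0.05 s, during which the arm holds its last target.

TASK

The leak-test pot is under vacuum: open the vent tap on its lid fully (a quarter turn counter-clockwise seen from above), and only then lift the lid off by its middle knob and set it down, not drop it, flat and right way up in the middle of the rubber mat. Leave the vent tap open and do not move the lever of the separate valve that stands on the bench.

Things in the scene. Friction and masses are not known exactly. Their poses are not given: they have to be found in the camera images.
- vent_tap (a joint): Quarter-turn vent tap on the pot's lid. 0 = closed (bar crosswise to the little brass spout at its foot), 1.571 = fully open, at its stop (bar in line with spout). Opens counter-clockwise seen from above, takes about 0.04 N m, stays where left. May start up to 0.12 open. The lid is not keyed to the pot and can turn or shift a few mm if the tap is forced.
- vent_grip (a point): The tap's brass bar handle, 44 long, 10 thick, 24 tall (mm). The point is the bar's centre, on the tap's upright axis, 32 mm above the lid's top face and 70 mm from the lid's centre; x runs along the bar, y across its thickness, z up; it turns with the tap. A 9 mm stem carries the bar, whose underside is 20 mm above the lid.
- lid_knob (a point): Centre of the black round knob (30 across, 30 tall) in the middle of the pale lid (208 across, 0.5 to 0.85 kg, balanced), 30 above its top face, 50 above its lowest face. 12 thick flange on a fixed steel pot (200 across, 120 tall); a step hangs 8 into it. Seated, the point is 162 above the bench. x points to the tap; a gauge 20 tall is 60 off at -x; along y is free for fingers. All mm.
- mat: Flat square black rubber mat, 250 x 250 x 6 mm, fixed on the bench on the other side from the pot. Origin at the centre of its underside, on the bench top; x and y along its edges. The lid standing on it has its knob's centre 56 mm above the bench.
- bench_valve_lever (a point): Not to be moved: the flat lever, 85 mm long and 16 mm wide, of a green enamel valve standing in the row of fittings beyond the pot and mat, 73 mm above the bench. The point is on the lever 70 mm from its pivot; x points along the lever to its free end.
Mind the look-alikes: they are no part of the job. Of the things that look like the part that bears vent_tap, the smallest one is meant.

How it is judged (in metres and radians):
On the way, in this order (a step that is already met when the one before it is completed fails the run):
1. the vent tap is open (1.35 rad or more) with the lid still on the pot (value of joint vent_tap above 1.35 rad and height (world z) of lid_knob between 0.155 and 0.17 m), for 0.2 s.
2. the lid is lifted clear of the pot (height (world z) of lid_knob above 0.18 m), for 0.1 s.
At the end, for the whole second after the job is handed in: The lid stands flat (within about 6 degrees) and right way up on the rubber mat, its centre within 30 mm of the mat's centre, at rest, with the vent tap still open (1.25 rad or more) (horizontal distance between lid_knob and mat below 0.03 m and height (world z) of lid_knob between 0.05 and 0.062 m and angle between lid_knob's own z axis and vertical below 0.1 rad and value of joint vent_tap above 1.25 rad); the robot touches nothing.
It fails at once if the lid is lifted more than 10 mm while the vent tap is not open (under 1.2 rad) (value of joint vent_tap below 1.2 rad and height (world z) of lid_knob above 0.172 m).
It fails at once if the lid, away from the pot, is let go more than 25 mm above the mat (dropped) (contact force between the fingers and anything else below 0.1 N and distance of lid_knob from where it was at the start of the episode above 0.06 m and height (world z) of lid_knob above 0.081 m).
It fails at once if the lever of the green bench valve is moved more than 12 mm (distance of bench_valve_lever from where it was at the start of the episode above 0.012 m).
It also fails if it takes over 58 s, if anything falls off the work surface, if the arm or the gripper's body presses on something with over 40 N, if the wrist force passes 120 N, or if a joint passes its speed limit or range.

## Working session

There is one attempt and no reset: what is moved stays moved. The work goes in short steps, Python scripts to look and compute and a shell command to move; the robot and the scene stay as the last step left them, time stands still between calls to the robot, and variables do not carry over. Pictures are saved under pics/ and viewed, and the job is handed in when it is done.

```bash
mkdir -p pics; ls
python3 - <<'E'
from rig import bot
import cv2,numpy as np
for n in("side","top","wrist"):
    c=bot.capture(n); cv2.imwrite(f"pics/{n}0.png",c["color"][:,:,::-1]); print(n,np.round(c["intrinsics"],1).tolist(),np.round(c["pose"],3).tolist())
s=bot.read_state(); print(s["time_s"],s["position"],np.round(s["tcp_rot"],3),s["force"])
E
```

```text
pics
side [[607.4, 0.0, 311.3], [0.0, 607.4, 237.9], [0.0, 0.0, 1.0]] [[0.91, -0.293, 0.294, 0.035], [-0.415, -0.611, 0.675, -1.128], [-0.018, -0.736, -0.677, 1.136], [0.0, 0.0, 0.0, 1.0]]
top [[558.1, 0.0, 309.1], [0.0, 558.1, 238.2], [0.0, 0.0, 1.0]] [[0.027, -0.981, 0.19, 0.272], [-0.999, -0.031, -0.02, -0.105], [0.026, -0.189, -0.982, 1.2], [0.0, 0.0, 0.0, 1.0]]
wrist [[371.6, 0.0, 321.1], [0.0, 371.6, 244.2], [0.0, 0.0, 1.0]] [[0.331, 0.905, 0.266, 0.134], [0.944, -0.317, -0.096, 0.616], [-0.003, 0.283, -0.959, 0.383], [0.0, 0.0, 0.0, 1.0]]
0.15 [0.20682137 0.58920877 0.23279328] [[-0.001  0.331  0.943]
 [-0.001  0.943 -0.331]
 [-1.    -0.002 -0.   ]] [ 1.13139698  0.65884883 -0.69429747]
```

View pics/side0.png

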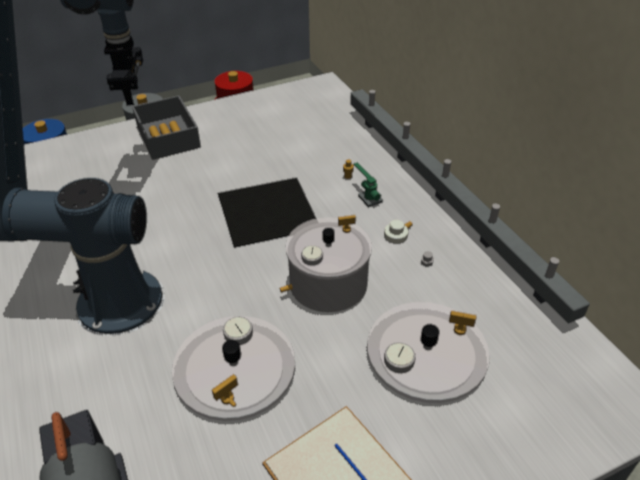

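View pics/top0.png

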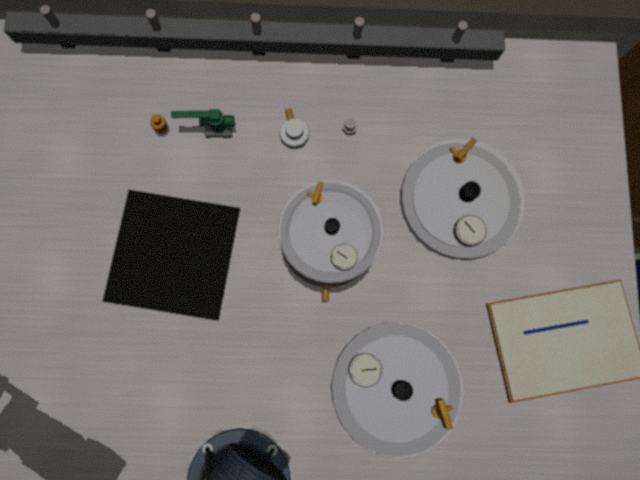

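View pics/wrist0.png

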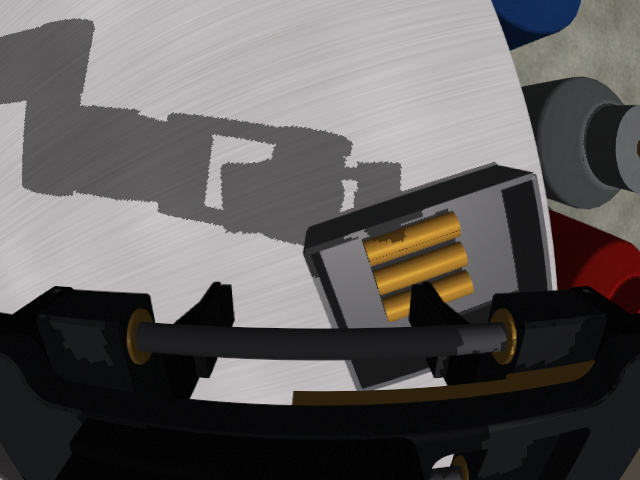

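Candidates in the top view: the lid on the pot (332,226), a lid on the bench at (470,191) and one at (402,390). Only the first sits on the pot, and it is the smallest. Its tap is at (318,192). Next I'll take close crops and measurements.

```bash
cat > h.py <<'E'
import cv2,numpy as np
from rig import bot
def ray(c,px):
    K=np.array(c["intrinsics"]);P=np.array(c["pose"]);d=np.linalg.inv(K)@[px[0],px[1],1.];return P[:3,3],P[:3,:3]@d
def onz(c,px,z):
    o,d=ray(c,px);return o+d*(z-o[2])/d[2]
def wray(c,px):
    K=np.array(c["intrinsics"]);P=np.array(c["pose"]);v=np.array([px[0]-K[0,2],px[1]-K[1,2]])/K[0,0]
    t=np.linalg.norm(v);u=v/max(t,1e-9);return P[:3,3],P[:3,:3]@np.array([*(np.sin(t)*u),np.cos(t)])
def wonz(c,px,z):
    o,d=wray(c,px);return o+d*(z-o[2])/d[2]
def blobs(m,x0,y0,x1,y1,mina=8):
    mm=np.zeros_like(m,np.uint8);mm[y0:y1,x0:x1]=m[y0:y1,x0:x1]
    n,l,s,ce=cv2.connectedComponentsWithStats(mm)
    return [(s[i].tolist(),ce[i].round(1).tolist(),l==i) for i in range(1,n) if s[i][4]>=mina]
def brass(im):
    h=cv2.cvtColor(im,cv2.COLOR_RGB2HSV);return ((h[...,0]>8)&(h[...,0]<28)&(h[...,1]>140)&(h[...,2]>60)).astype(np.uint8)
def black(im): return (im.max(2)<45).astype(np.uint8)
E
python3 - <<'E'
from h import *
T=bot.capture("top");S=bot.capture("side")
for c,w,n in((T,(270,170,400,310),"t"),(S,(270,200,390,320),"s")):
    im=c["color"];x0,y0,x1,y1=w
    cv2.imwrite(f"pics/crop_{n}.png",cv2.resize(im[y0:y1,x0:x1,::-1],None,fx=5 if n=="s" else 4.2,fy=5 if n=="s" else 4.2,interpolation=cv2.INTER_CUBIC))
    for nm,f in(("brass",brass),("black",black)):
        for s,ce,m in blobs(f(im),*w): 
            print(n,nm,s,ce,onz(c,ce,0.165).round(4),cv2.minAreaRect(np.argwhere(m)[:,::-1].astype(np.float32)))
# mat
im=T["color"];b=blobs(black(im),90,180,250,330,500)
for s,ce,m in b:
    cn=cv2.findContours(m.astype(np.uint8),0,2)[0][0];q=cv2.approxPolyDP(cn,8,True)[:,0]
    C=np.array([onz(T,p,0.006) for p in q.astype(float)]);print(s,q.tolist(),C.round(4).tolist(),C.mean(0),[np.linalg.norm(C[i]-C[i-1]).round(3) for i in range(len(C))])
# lid rim circle fit from the top
E
```

```text
t brass [308, 182, 14, 22, 130] [316.5, 194.0] [ 0.5593 -0.1376  0.165 ] ((317.5000305175781, 193.00001525878906), (13.435027122497559, 19.091880798339844), 45.0)
t brass [323, 286, 6, 15, 67] [325.1, 293.2] [ 0.3695 -0.1581  0.165 ] ((325.5, 293.0), (5.0, 14.0), 0.0)
t black [325, 219, 14, 15, 161] [331.6, 226.1] [ 0.4972 -0.1678  0.165 ] ((331.5, 226.0), (14.0, 13.0), 90.0)
t black [289, 265, 55, 22, 131] [314.1, 279.9] [ 0.3937 -0.1371  0.165 ] ((314.3970642089844, 278.7197570800781), (56.92008590698242, 10.29063606262207), 18.758649826049805)
s brass [339, 216, 16, 16, 132] [346.1, 222.1] [ 0.5563 -0.1451  0.165 ] ((347.03997802734375, 223.77996826171875), (14.283557891845703, 15.697771072387695), 81.8698959350586)
s brass [281, 285, 11, 6, 39] [286.4, 287.6] [ 0.3417 -0.2818  0.165 ] ((286.1000061035156, 287.8000183105469), (3.4785051345825195, 11.067971229553223), 71.56504821777344)
s black [270, 200, 44, 39, 1234] [287.2, 215.7] [ 0.4365 -0.061   0.165 ] ((291.5, 219.0), (38.0, 43.0), 90.0)
s black [372, 200, 7, 5, 15] [375.3, 202.0] [ 0.6572 -0.1083  0.165 ] ((374.5, 202.00001525878906), (3.130495071411133, 6.260990142822266), 63.43495178222656)
s black [323, 229, 11, 16, 136] [328.0, 235.8] [ 0.4953 -0.1705  0.165 ] ((328.0, 236.5), (15.0, 10.0), 90.0)
[104, 191, 135, 128, 12784] [[129, 191], [104, 300], [217, 318], [238, 209]] [[0.5963, 0.2695, 0.006], [0.3565, 0.301, 0.006], [0.3255, 0.061, 0.006], [0.5635, 0.0288, 0.006]] [0.46043808 0.16506413 0.006     ] [np.float64(0.243), np.float64(0.242), np.float64(0.242), np.float64(0.24)]
```

```bash
sleep 1; ls pics
```

```text
crop_s.png
crop_t.png
side0.png
top0.png
wrist0.png
```

View pics/crop_t.png

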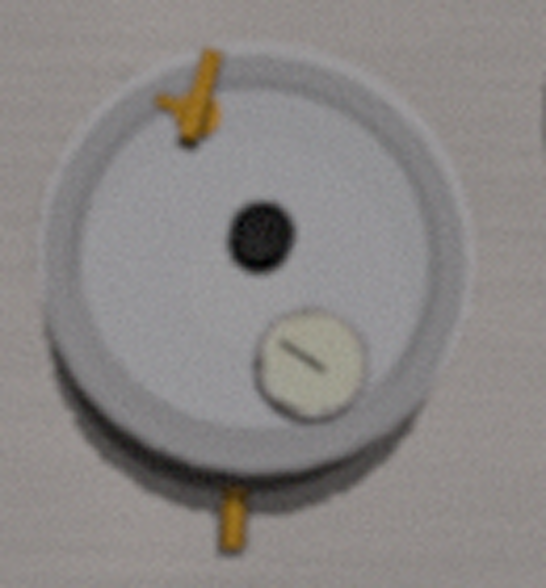

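View pics/crop_s.png

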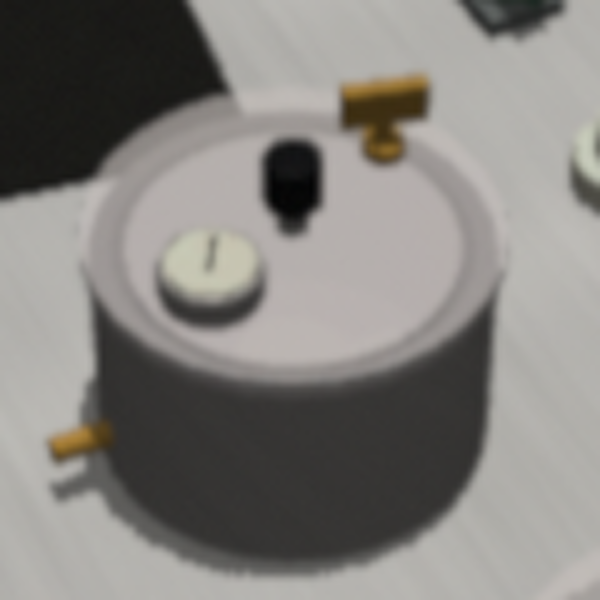

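The crops confirm it. The pot lid has its knob at (332,226) and a gauge at (344,257). Its tap bar runs from (320,182) to (315,203), and the little spout points left at (309,194). The tap is nearly closed. Now I'll fly above it and look with the wrist camera.

```bash
python3 -m inch '{"dp": [[-5,-10,10],[-5,-20,20],[-5,-29,28],[-5,-29,28],[-5,-29,28],[-5,-29,28],[-5,-29,28],[-5,-29,28],[-5,-29,28],[-5,-29,28],[-5,-29,28],[0,-29,28],[0,-29,28],[0,-29,28],[0,-29,28],[0,-29,28],[0,-29,28],[0,-29,28],[0,-29,28],[0,-29,28]], "yaw": [0,0,0,0,0,0,0,0,0,0,0,0,0,0,0,0,0,0,0,0]}' 50
python3 -m inch '{"dp": [[0,-20,20],[0,0,0],[0,0,0],[0,0,0],[0,0,0],[0,0,0],[0,0,0],[0,0,0],[0,0,0],[0,0,0],[0,0,0],[0,0,0],[0,0,0],[0,0,0],[0,0,0],[0,0,0],[0,0,0],[0,0,0],[0,0,0],[0,0,0]], "yaw": [0,7,7,7,7,7,7,7,7,7,7,7,7,7,7,7,7,7,7,7]}'
python3 -m inch '{"dp": [[0,0,0],[0,0,0],[0,0,0],[0,0,0],[0,0,0],[0,0,0],[0,0,0]], "yaw": [7,7,7,7,7,4,0]}'
python3 - <<'E'
from h import *
c=bot.capture("wrist");cv2.imwrite("pics/w1.png",c["color"][:,:,::-1])
s=bot.read_state();print(s["time_s"],s["position"],s["tcp_rot"].round(3) if hasattr(s["tcp_rot"],"round") else s["tcp_rot"],s["joint_positions"])
E
```

```text
time_s: 1.92
position: [0.5275, -0.1106, 0.289]
tcp_rot: [[-0.0, 0.332, 0.943], [-0.0, 0.943, -0.332], [-1.0, -0.0, 0.0]]
force: [0.6, 0.2, 1.0]
opening: 0.576
time_s: 3.58
position: [0.5392, -0.1341, 0.2889]
tcp_rot: [[-0.0, 0.458, -0.889], [-0.0, -0.889, -0.458], [-1.0, 0.0, 0.001]]
force: [-0.1, -0.5, -0.0]
opening: 0.574
time_s: 4.17
position: [0.5393, -0.134, 0.2889]
tcp_rot: [[-0.0, -0.198, -0.98], [-0.0, -0.98, 0.198], [-1.0, 0.0, 0.0]]
force: [0.0, 0.5, 0.2]
opening: 0.573
4.2167 [ 0.53944805 -0.13398339  0.2888241 ] [[-0.    -0.196 -0.981]
 [-0.    -0.981  0.196]
 [-1.     0.     0.   ]] [-2.54580749e+01  2.13235825e+01  8.82374934e+01 -1.89097827e-02
  7.04482195e+01  7.58316815e+01]
```

View pics/w1.png

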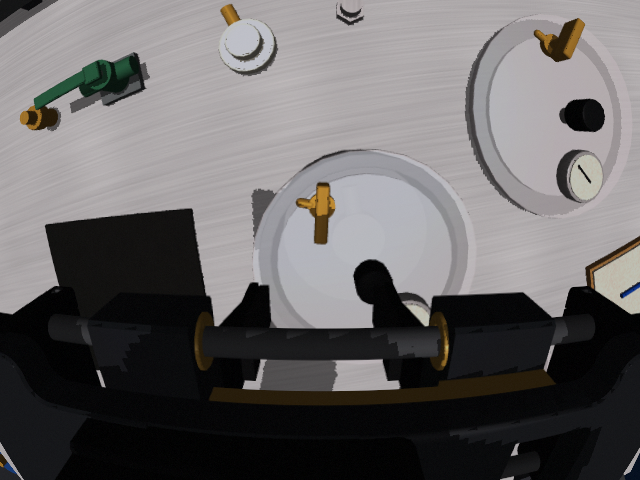

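Run:
```python
from h import *
c=bot.capture("wrist");im=c["color"]
cv2.imwrite("pics/w1c.png",cv2.resize(im[165:265,280:400,::-1],None,fx=5,fy=5,interpolation=cv2.INTER_NEAREST))
for s,ce,m in blobs(brass(im),280,165,400,265): print(s,ce)
```

```text
[297, 186, 38, 58, 1018] [319.8, 211.0]
```

View pics/w1c.png

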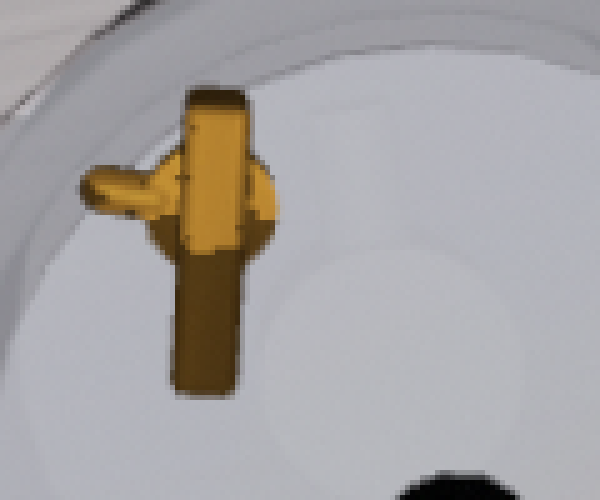

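Run:
```python
from h import *
c=bot.capture("wrist")
f=lambda u,v,z:wonz(c,(280+u/5,165+v/5),z)
a=f(219,90,.176)
for e in((204,392),(209,252)):
    b=f(*e,.176);d=a-b;print(a.round(4),b.round(4),np.linalg.norm(d).round(4),np.degrees(np.arctan2(d[1],d[0])),((a+b)/2).round(4))
print("spout",f(85,188,.14).round(4),"width",np.linalg.norm(f(187,150,.176)-f(250,150,.176)))
K=onz(bot.capture("top"),(331.6,225.5),.17)
print("knob at wrist px 372,268 (top)",wonz(c,(370,270),.177).round(4),K)
b=blobs(black(c["color"]),350,250,395,285);print([(x[0],x[1]) for x in b])
```

```text
[ 0.5839 -0.1442  0.176 ] [ 0.5405 -0.1334  0.176 ] 0.0447 -13.968356284565532 [ 0.5622 -0.1388  0.176 ]
[ 0.5839 -0.1442  0.176 ] [ 0.561  -0.1382  0.176 ] 0.0236 -14.65101451433924 [ 0.5724 -0.1412  0.176 ]
spout [ 0.568 -0.119  0.14 ] width 0.008996960590700357
knob at wrist px 372,268 (top) [ 0.513  -0.1658  0.177 ] [ 0.49729084 -0.16746289  0.17      ]
[([354, 261, 39, 24, 745], [371.9, 274.0])]
```

The bar length comes out at 44.7 mm (44 expected) and the distance to the knob at 71 mm (70 expected). So the bar centre is at (0.562, -0.139) and its angle is -14°. I'll align, go down partway and look.

```bash
python3 -m inch '{"dp": [[0,0,0],[0,-0.6,-8],[0,0,-15],[15,0,0],[20,0,0],[20,0,0],[15,0,0],[0,0,0],[0,0,0]], "yaw": [2.7,0,0,0,0,0,0,0,0]}' 45
python3 - <<'E'
from h import *
c=bot.capture("wrist");im=c["color"]
cv2.imwrite("pics/w2.png",c["color"][:,:,::-1])
E
```

```text
time_s: 5.12
position: [0.5627, -0.1386, 0.2179]
tcp_rot: [[-0.001, -0.242, -0.97], [0.001, -0.97, 0.242], [-1.0, -0.0, 0.002]]
force: [0.5, -0.3, 0.4]
opening: 0.517
```

View pics/w2.png

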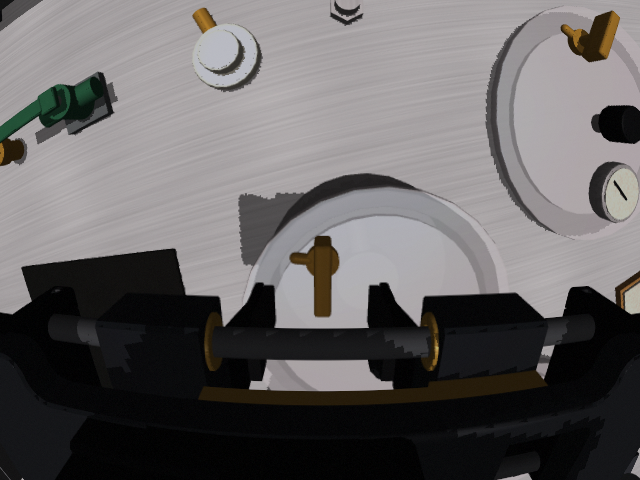

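The bar (x≈322) sits midway between the fingers (275 and 370) and is aligned with them. Going down and closing.

```bash
python3 - <<'E'
from h import *
c=bot.capture("wrist")
a=wonz(c,(322,237),.176);b=wonz(c,(322.5,316),.176);print(a,b,(a+b)/2,np.linalg.norm(a-b))
E
python3 -m inch '{"dp": [[15,0,0],[15,0,0],[15,0,0],[10,0,0],[5,0,0],[0,0,0],[0,0,0]], "yaw": [0,0,0,0,0,0,0]}' 45
python3 -m inch '{"dp": [[0,0,0],[0,0,0],[0,0,0],[0,0,0],[0,0,0],[0,0,0],[0,0,0],[0,0,0]], "yaw": [0,0,0,0,0,0,0,0]}' 0
```

```text
[ 0.58746749 -0.14479591  0.176     ] [ 0.5412198  -0.13363179  0.176     ] [ 0.56434365 -0.13921385  0.176     ] 0.04757611727001552
time_s: 5.8
position: [0.5632, -0.1389, 0.1592]
tcp_rot: [[0.001, -0.243, -0.97], [-0.001, -0.97, 0.243], [-1.0, 0.0, -0.001]]
force: [0.6, 0.3, 0.4]
opening: 0.518
time_s: 6.47
position: [0.5626, -0.1389, 0.1587]
tcp_rot: [[-0.0, -0.243, -0.97], [-0.0, -0.97, 0.243], [-1.0, 0.0, -0.0]]
force: [-1.5, -0.5, 1.2]
opening: 0.112
```

Gripped: opening 9.7 mm for a 10 mm bar. Turning counter-clockwise, which is negative yaw.

```bash
python3 -m inch '{"dp": [[0,0,0],[0,0,0],[0,0,0],[0,0,0],[0,0,0],[0,0,0],[0,0,0],[0,0,0],[0,0,0],[0,0,0]], "yaw": [-3,-5,-5,-5,-5,-5,-5,-5,-5,-2]}'
python3 -m inch '{"dp": [[0,0,0],[0,0,0],[0,0,0],[0,0,0],[0,0,0],[0,0,0],[0,0,0],[0,0,0],[0,0,0],[0,0,0]], "yaw": [-4,-5,-5,-5,-5,-5,-5,-2,0,0]}'
python3 - <<'E'
from h import *
print(bot.read_state()["moment"])
c=bot.capture("wrist");im=c["color"]
cv2.imwrite("pics/w3.png",c["color"][:,:,::-1])
E
```

```text
time_s: 7.3
position: [0.5624, -0.1373, 0.1587]
tcp_rot: [[-0.001, 0.517, -0.856], [0.002, -0.856, -0.517], [-1.0, -0.002, -0.001]]
force: [-0.3, 3.5, 2.3]
opening: 0.11
time_s: 8.13
position: [0.5614, -0.1364, 0.1587]
tcp_rot: [[-0.003, 0.92, -0.392], [0.004, -0.392, -0.92], [-1.0, -0.004, -0.003]]
force: [-2.1, 5.4, 4.6]
opening: 0.109
[0.65306951 0.39240441 0.04860241]
```

View pics/w3.png

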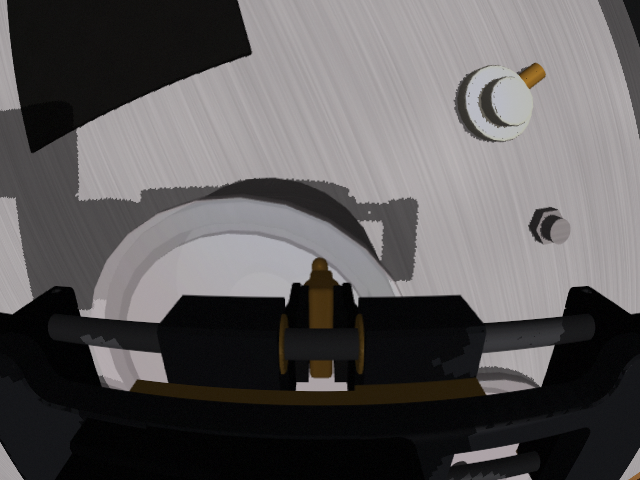

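```bash
for i in 1; do python3 -m inch '{"dp": [[0,0,0],[0,0,0],[0,0,0],[0,0,0],[0,0,0]], "yaw": [-2,-2,-2,0,0]}'; python3 -c "
from rig import bot
print(bot.read_state()['moment'])"; done
python3 -m inch '{"dp": [[0,0,0],[0,0,0],[0,0,0],[0,0,0],[0,0,0]], "yaw": [-2,-2,0,0,0]}'
python3 - <<'E'
from h import *
print(bot.read_state()["moment"])
c=bot.capture("wrist");im=c["color"]
cv2.imwrite("pics/w4.png",cv2.resize(im[170:400,240:400,::-1],None,fx=2.5,fy=2.5,interpolation=cv2.INTER_CUBIC))
c=bot.capture("top");im=c["color"]
cv2.imwrite("pics/t4.png",cv2.resize(im[160:310,250:410,::-1],None,fx=3,fy=3))
E
```

```text
time_s: 8.6
position: [0.5613, -0.1363, 0.1586]
tcp_rot: [[-0.003, 0.955, -0.296], [0.005, -0.296, -0.955], [-1.0, -0.004, -0.004]]
force: [-2.7, 4.6, 5.0]
opening: 0.116
[ 0.55752656  0.48696693 -0.60998543]
time_s: 9.02
position: [0.5612, -0.1365, 0.1586]
tcp_rot: [[-0.003, 0.973, -0.23], [0.005, -0.23, -0.973], [-1.0, -0.004, -0.004]]
force: [-3.4, 4.9, 4.4]
opening: 0.128
[ 0.67943065  0.49159558 -0.64334283]
```

View pics/w4.png

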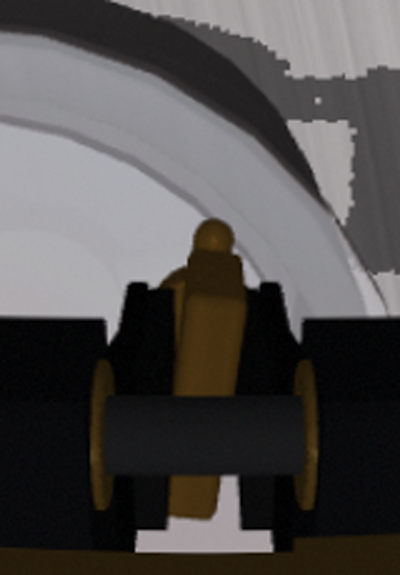

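The moment jumped to -0.6 N·m and the bar began to skew in the jaws, so the tap is at its stop. Releasing, rising and checking.

```bash
python3 -m inch '{"dp": [[0,0,0],[0,0,0],[0,0,0],[0,0,0],[0,0,0]], "yaw": [0,0,0,0,0]}' 32
python3 -m inch '{"dp": [[-8,0,0],[-20,0,0],[-20,0,0],[-20,0,0],[-20,0,0],[-15,0,-15],[0,0,-15],[0,0,0],[0,0,0]], "yaw": [0,0,0,0,0,0,0,0,0]}' 60
python3 - <<'E'
from h import *
print(bot.read_state()["moment"])
c=bot.capture("wrist");im=c["color"]
cv2.imwrite("pics/w5.png",im[...,::-1])
T=bot.capture("top");im=T["color"]
cv2.imwrite("pics/t5.png",cv2.resize(im[160:310,250:410,::-1],None,fx=4,fy=4))
E
```

```text
time_s: 9.53
position: [0.563, -0.139, 0.1585]
tcp_rot: [[0.0, 0.974, -0.226], [-0.0, -0.226, -0.974], [-1.0, 0.001, 0.0]]
force: [-0.4, -0.3, 0.6]
opening: 0.346
time_s: 10.28
position: [0.5694, -0.1091, 0.2621]
tcp_rot: [[0.0, 0.974, -0.224], [-0.001, -0.224, -0.974], [-1.0, 0.001, 0.001]]
force: [-0.2, 0.1, -0.4]
opening: 0.69
[-0.10943874  0.07573202  0.03116596]
```

View pics/w5.png

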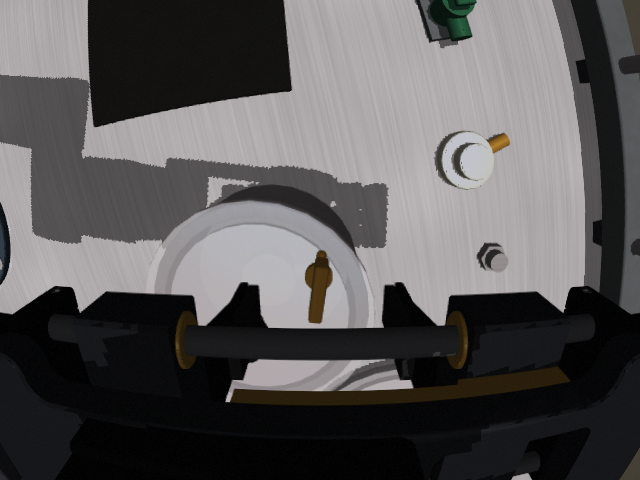

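View pics/t5.png

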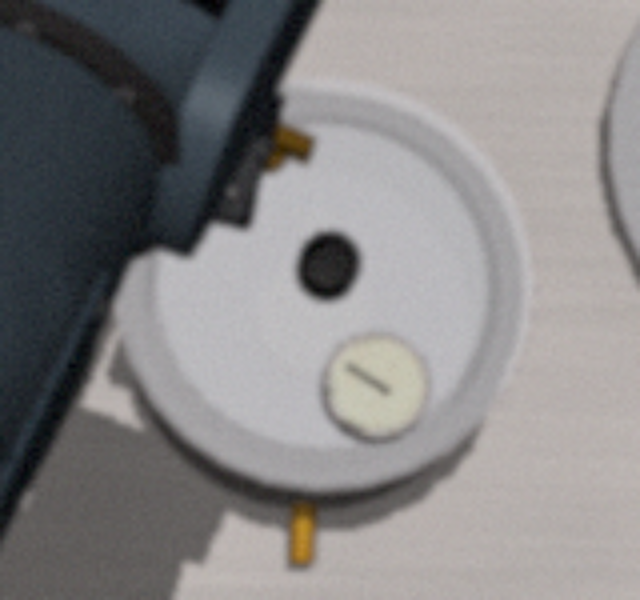

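The bar is now in line with the spout, and both point the same way at wrist pixels (321,255)-(316,320). The knob has not moved, at top (332,226). Now to measure it accurately.

Run:
```python
from h import *
T=bot.capture("top");S=bot.capture("side")
p=[]
for c,w in((T,(315,210,350,245)),(S,(316,220,345,250))):
    for s,ce,m in blobs(black(c["color"]),*w,mina=50):
        print(s,ce); p.append((c,ce,m))
A=[];B=[]
for c,ce,m in p:
    o,d=ray(c,ce);d/=np.linalg.norm(d);M=np.eye(3)-np.outer(d,d);A.append(M);B.append(M@o);print(onz(c,ce,.165),onz(c,ce,.162))
print("triang",np.linalg.solve(sum(A),sum(B)))
# lid gauge for lid orientation
im=T["color"];h=cv2.cvtColor(im,cv2.COLOR_RGB2HSV)
W=bot.capture("wrist")
for u,v in((321,255),(316,322)):print(wonz(W,(u,v),.17))
cv2.imwrite("pics/w6.png",cv2.resize(W["color"][235:335,270:370,::-1],None,fx=5,fy=5))
```

```text
[325, 219, 14, 15, 119] [331.7, 225.6]
[324, 229, 9, 15, 120] [328.0, 235.5]
[ 0.49819496 -0.16796206  0.165     ] [ 0.49884978 -0.16814584  0.162     ]
[ 0.49578157 -0.16959891  0.165     ] [ 0.4972061  -0.16663819  0.162     ]
triang [ 0.49763819 -0.1678382   0.1632026 ]
[ 0.56874388 -0.11049501  0.17      ]
[ 0.5534781  -0.16008134  0.17      ]
```

View pics/w6.png

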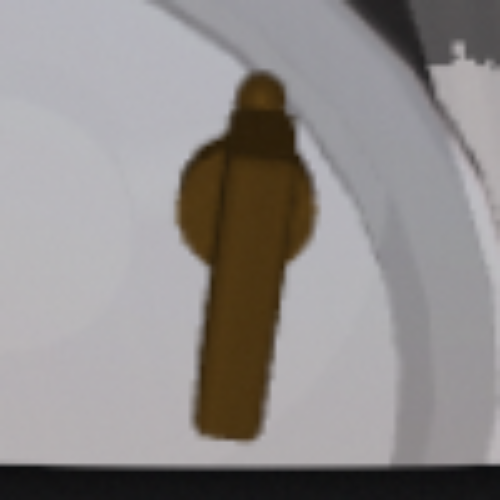

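```bash
python3 -m inch '{"dp": [[0,0,0],[0,0,0],[0,0,0],[0,0,0],[0,0,0],[0,0,0],[0,0,0],[0,0,0],[0,6,22],[0,6,22],[0,6,23],[0,6,22],[0,0,0],[0,0,0],[0,0,0]], "yaw": [7,7,7,7,7,7,7,4,0,0,0,0,0,0,0]}' 65
python3 - <<'E'
from h import *
W=bot.capture("wrist");im=W["color"]
cv2.imwrite("pics/w7.png",im[...,::-1])
E
```

```text
time_s: 11.78
position: [0.4983, -0.1677, 0.2615]
tcp_rot: [[0.001, 0.405, -0.914], [0.0, -0.914, -0.405], [-1.0, 0.0, -0.001]]
force: [0.4, -0.7, 0.4]
opening: 0.749
```

View pics/w7.png

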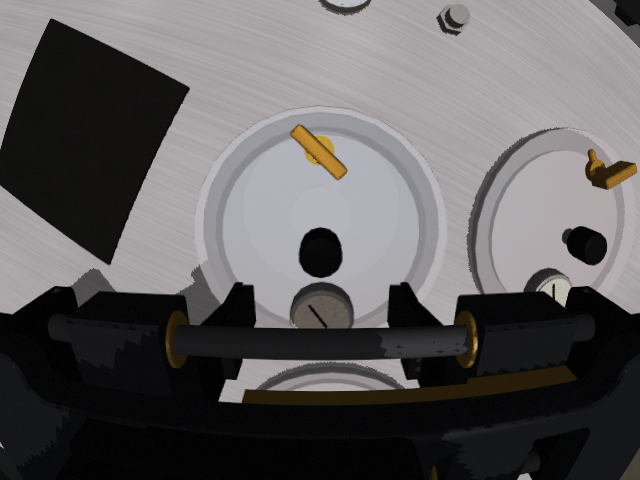

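The knob (321,250) is centred between the fingers. The tap bar runs (295,128)-(343,175) and the gauge is behind the knob. Going down.

```bash
python3 - <<'E'
from h import *
W=bot.capture("wrist")
for s,ce,m in blobs(black(W["color"]),285,215,360,285,100): print(s,ce,[wonz(W,(ce[0],s[1]),.177),wonz(W,(ce[0],s[1]+s[3]),.147)])
E
python3 -m inch '{"dp": [[15,0,0],[20,0,0],[20,0,0],[20,0,0],[15,0,0],[10,0,0],[7,0,0],[0,0,0],[0,0,0]], "yaw": [0,0,0,0,0,0,0,0,0]}' 65
python3 -m inch '{"dp": [[0,0,0],[0,0,0],[0,0,0],[0,0,0],[0,0,0],[0,0,0],[0,0,0],[0,0,0]], "yaw": [0,0,0,0,0,0,0,0]}' 0
```

```text
[300, 228, 42, 50, 1668] [320.4, 253.0] [array([ 0.5162633 , -0.15855956,  0.177     ]), array([ 0.47352605, -0.17751099,  0.147     ])]
time_s: 12.63
position: [0.4983, -0.1674, 0.1547]
tcp_rot: [[0.0, 0.406, -0.914], [-0.0, -0.914, -0.406], [-1.0, 0.0, -0.0]]
force: [0.3, -0.0, -0.3]
opening: 0.749
time_s: 13.3
position: [0.4978, -0.1673, 0.1547]
tcp_rot: [[-0.0, 0.406, -0.914], [0.0, -0.914, -0.406], [-1.0, -0.0, -0.0]]
force: [-0.1, 0.1, 1.9]
opening: 0.335
```

The grip on the 30 mm knob is good, opening 29 mm. Lifting slowly.

```bash
python3 -m inch '{"dp": [[-1,0,0],[-2,0,0],[-3,0,0],[-5,0,0],[-5,0,0],[-8,0,0],[-8,0,0],[-8,0,0],[-8,0,0],[-8,0,0],[-4,0,0],[0,0,0],[0,0,0]], "yaw": [0,0,0,0,0,0,0,0,0,0,0,0,0]}' 0
python3 - <<'E'
from h import *
print(bot.read_state()["moment"])
W=bot.capture("wrist");im=W["color"]
cv2.imwrite("pics/w8.png",im[...,::-1])
cv2.imwrite("pics/s8.png",bot.capture("side")["color"][...,::-1])
E
```

```text
time_s: 14.38
position: [0.4979, -0.1675, 0.2149]
tcp_rot: [[0.001, 0.406, -0.914], [-0.0, -0.914, -0.406], [-1.0, 0.001, -0.0]]
force: [0.1, -0.1, -7.8]
opening: 0.331
[-0.09188067  0.17844249 -0.0176861 ]
```

View pics/w8.png

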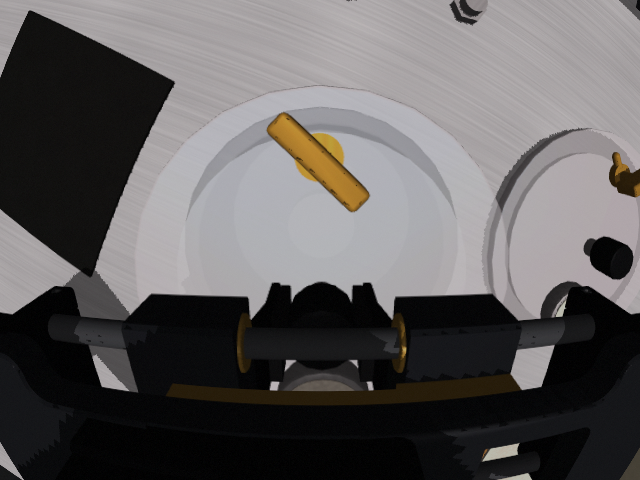

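View pics/s8.png

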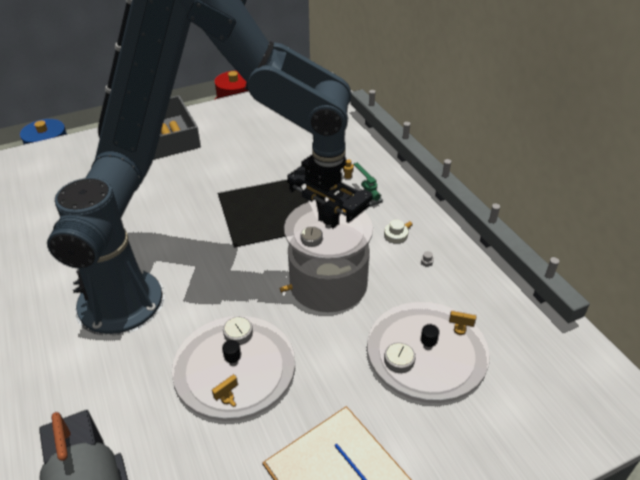

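The lid is off and level, the force is -7.8 N (about 0.8 kg), and the tap is still open. Carrying it to the mat.

```bash
python3 - <<'E'
from h import *
S=bot.capture("side");C=[onz(S,p,.006) for p in((219,190),(300,180),(235,242))];print((C[1]+C[2])/2)
E
python3 -m inch '{"dp": [[0,-8,-2.5],[0,-8,-2.5],[0,-17,-5.4],[0,-17,-5.4],[0,-17,-5.4],[0,-17,-5.4],[0,-17,-5.4],[0,-17,-5.4],[0,-17,-5.4],[0,-17,-5.4],[0,-17,-5.4],[0,-17,-5.4],[0,-17,-5.4],[0,-17,-5.4],[0,-17,-5.4],[0,-17,-5.4],[0,-17,-5.4],[0,-17,-5.4],[0,-17,-5.4],[0,-10,-3]], "yaw": [0,0,0,0,0,0,0,0,0,0,0,0,0,0,0,0,0,0,0,0]}' 0
python3 -m inch '{"dp": [[0,-4,-1],[0,0,0],[0,0,0]], "yaw": [0,0,0]}' 0
python3 - <<'E'
from h import *
cv2.imwrite("pics/t9.png",bot.capture("top")["color"][...,::-1])
E
```

```text
[0.4667792  0.16280124 0.006     ]
time_s: 16.2
position: [0.4599, 0.1633, 0.2144]
tcp_rot: [[-0.001, 0.407, -0.913], [0.001, -0.913, -0.407], [-1.0, -0.002, 0.001]]
force: [-1.4, -1.1, -7.9]
opening: 0.329
time_s: 16.45
position: [0.4603, 0.1647, 0.2145]
tcp_rot: [[-0.0, 0.407, -0.914], [-0.001, -0.914, -0.407], [-1.0, 0.001, 0.001]]
force: [0.0, -0.3, -8.5]
opening: 0.335
```

View pics/t9.png

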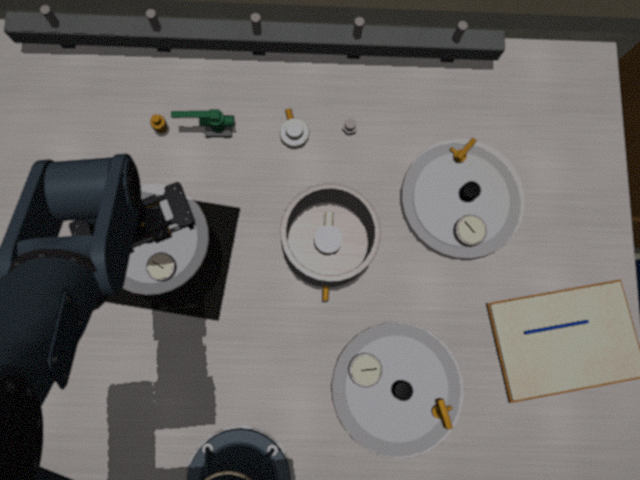

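The mat centre from the side view agrees within 7 mm. Lowering: contact is expected at TCP z ≈ 0.049, 166 mm down.

```bash
python3 -m inch '{"dp": [[6,0,0],[12,0,0],[14,0,0],[14,0,0],[14,0,0],[14,0,0],[14,0,0],[14,0,0],[14,0,0],[12,0,0],[12,0,0],[8,0,0],[6,0,0],[4,0,0],[0,0,0],[0,0,0]], "yaw": [0,0,0,0,0,0,0,0,0,0,0,0,0,0,0,0]}' 0
python3 -m inch '{"dp": [[1,0,0],[1,0,0],[1,0,0],[1,0,0],[0,0,0],[0,0,0]], "yaw": [0,0,0,0,0,0]}' 0
```

```text
time_s: 17.83
position: [0.4608, 0.1649, 0.0567]
tcp_rot: [[0.0, 0.406, -0.914], [0.0, -0.914, -0.406], [-1.0, 0.0, -0.0]]
force: [0.2, -0.4, -8.6]
opening: 0.335
time_s: 18.33
position: [0.4605, 0.165, 0.0526]
tcp_rot: [[-0.0, 0.406, -0.914], [-0.0, -0.914, -0.406], [-1.0, -0.0, 0.0]]
force: [1.0, 0.3, -7.9]
opening: 0.333
```

```bash
python3 -m inch '{"dp": [[1,0,0],[1,0,0],[1,0,0],[0,0,0],[0,0,0]], "yaw": [0,0,0,0,0]}' 0
python3 -m inch '{"dp": [[0.5,0,0],[0.5,0,0],[0,0,0],[0,0,0]], "yaw": [0,0,0,0]}' 0
```

```text
time_s: 18.75
position: [0.4604, 0.165, 0.0494]
tcp_rot: [[-0.0, 0.406, -0.914], [-0.0, -0.914, -0.406], [-1.0, -0.0, 0.0]]
force: [-0.3, 0.3, -7.6]
opening: 0.334
time_s: 19.08
position: [0.4606, 0.165, 0.0488]
tcp_rot: [[0.0, 0.406, -0.914], [0.0, -0.914, -0.406], [-1.0, 0.0, -0.0]]
force: [-0.6, 0.7, -4.8]
opening: 0.339
```

Contact: the load has dropped from 8 N to 4.8 N. I'll go a little further, then check the placing before letting go.

```bash
python3 -m inch '{"dp": [[0.5,0,0],[0,0,0],[0,0,0]], "yaw": [0,0,0]}' 0
python3 - <<'E'
from h import *
cv2.imwrite("pics/s10.png",cv2.resize(bot.capture("side")["color"][150:270,180:380,::-1],None,fx=4,fy=4))
cv2.imwrite("pics/w10.png",bot.capture("wrist")["color"][...,::-1])
E
```

```text
time_s: 19.33
position: [0.4606, 0.165, 0.0487]
tcp_rot: [[0.001, 0.406, -0.914], [0.0, -0.914, -0.406], [-1.0, 0.0, -0.001]]
force: [-1.4, -0.3, 5.4]
opening: 0.331
```

View pics/s10.png

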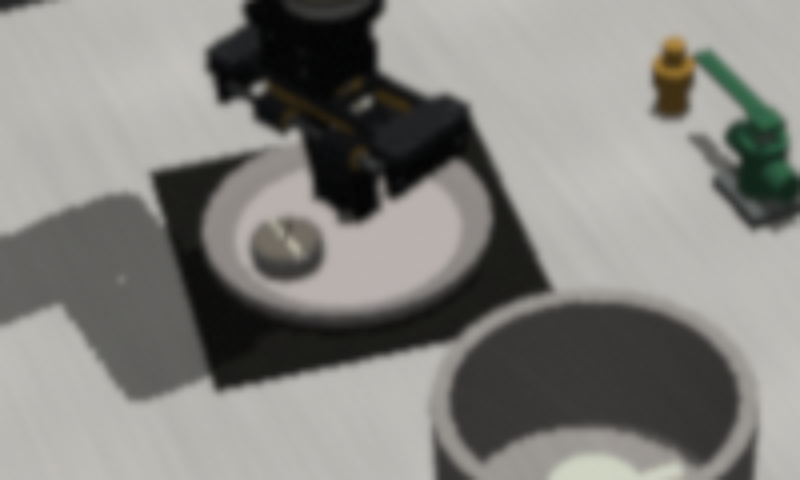

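View pics/w10.png

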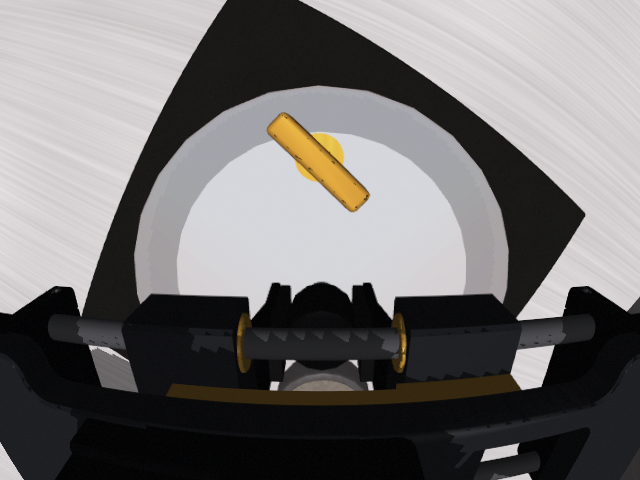

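The lid lies flat in the middle of the mat with the tap bar still at its open angle. Releasing and retreating.

```bash
python3 -m inch '{"dp": [[0,0,0],[0,0,0],[0,0,0],[0,0,0],[0,0,0],[0,0,0],[0,0,0],[0,0,0]], "yaw": [0,0,0,0,0,0,0,0]}' 65
python3 -m inch '{"dp": [[-8,0,0],[-20,0,0],[-25,0,0],[-25,0,0],[-25,0,0],[-25,0,0],[-25,0,0],[-25,0,0],[-20,0,0],[0,0,20],[0,0,25],[0,0,25],[0,0,0],[0,0,0]], "yaw": [0,0,0,0,0,0,0,0,0,0,0,0,0,0]}'
python3 - <<'E'
from h import *
W=bot.capture("wrist");cv2.imwrite("pics/w11.png",W["color"][...,::-1])
T=bot.capture("top");cv2.imwrite("pics/t11.png",T["color"][...,::-1])
S=bot.capture("side");cv2.imwrite("pics/s11.png",cv2.resize(S["color"][140:270,180:380,::-1],None,fx=4,fy=4))
E
```

```text
time_s: 20.1
position: [0.4605, 0.165, 0.048]
tcp_rot: [[0.0, 0.406, -0.914], [0.0, -0.914, -0.406], [-1.0, 0.0, -0.0]]
force: [0.4, -0.8, -0.7]
opening: 0.733
time_s: 21.27
position: [0.3952, 0.1364, 0.2466]
tcp_rot: [[0.0, 0.405, -0.914], [0.0, -0.914, -0.405], [-1.0, 0.0, -0.0]]
force: [0.2, 0.7, 0.4]
opening: 0.746
```

View pics/w11.png

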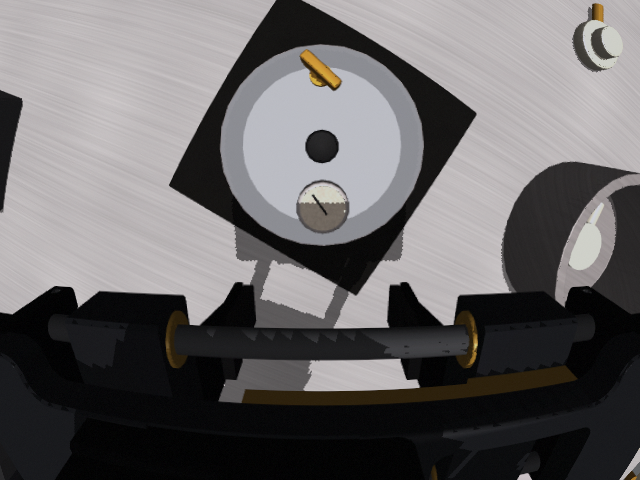

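View pics/s11.png

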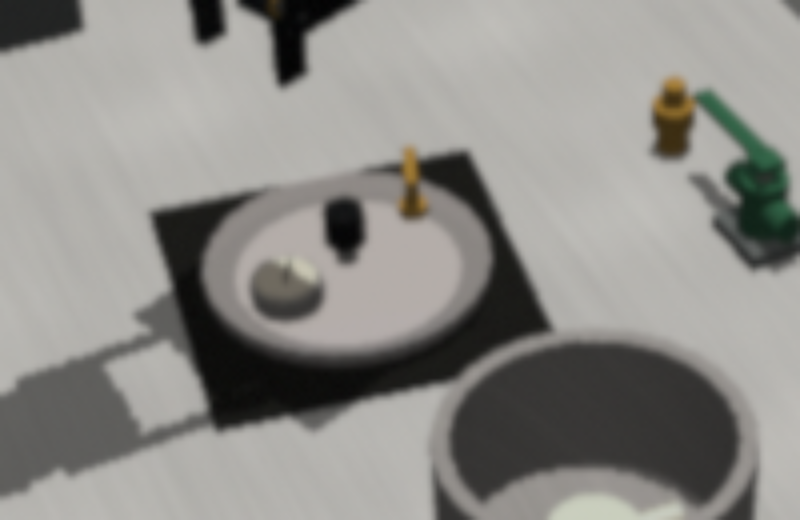

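Run:
```python
from h import *
W=bot.capture("wrist")
C=np.array([wonz(W,p,.006) for p in((476,113),(357,294),(170,185))])
print("mat",(C[0]+C[2])/2,[np.linalg.norm(C[i]-C[i-1]) for i in(1,2)],"knob",wonz(W,(321.5,146.5),.071))
a=wonz(W,(306,55),.070);b=wonz(W,(336,87),.070);d=a-b;print("bar ang",np.degrees(np.arctan2(d[1],d[0])),np.linalg.norm(d))
S=bot.capture("side");T=bot.capture("top")
for s,ce,m in blobs(black(S["color"]),258,185,275,206,30):print("side knob",ce,onz(S,ce,.056))
```

```text
mat [0.46426967 0.16588488 0.006     ] [np.float64(0.24546901479530656), np.float64(0.2460862076166777)] knob [0.46236997 0.16537161 0.071     ]
bar ang 65.62022238049624 0.038975340196556546
side knob [265.6, 196.0] [0.45964654 0.16499168 0.056     ]
```

The lid is about 3-5 mm from the mat centre. Handing in.

```bash
python3 -c "
from rig import bot
print(bot.hand_in()); print(bot.read_state()['time_s'])"
```

```text
the job is handed in; nothing more can be done
None
the job is handed in; nothing more can be done
```

I opened the vent tap on the pot's lid to its stop, then lifted the lid by its knob and set it down on the mat. I handed in at about 21 s; no verdict was reported.

- **Tap:** turned about 87° counter-clockwise. The moment rose to about 0.6 N·m at the stop, and the bar ended in line with the spout.
- **Placing:** I released the lid only after it was on the mat. It stands flat, with its centre within about 5 mm of the mat's centre. The mat centre from the top, wrist and side views differed by up to 7 mm; the side one came from hand-picked corners.
- **Open angle at the end:** a rough last reading of the bar's direction gave 66°, against about 72° estimated at the stop. That reading is weak, because the bar measured only 39 mm of its 44 mm. The wrist picture just before release showed the bar at the same angle as just after lifting.
- **Green valve:** its lever looked unmoved in the pictures, and the arm never went near it.

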